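# Hold the amber screen of a blue-light viewer at its index for colony picking

## Task

I am about to pick glowing colonies from the dishes in the blue-light viewer. First, with the amber screen still shut, slide the 24-well plate flat along the desk, without lifting it, until one long side lies flat against the viewer's front panel, centred on it; then lift the sprung amber screen by its bow handle until its white right edge lines up with the green index clamp, never swinging it well past the clamp (more than about 15 degrees), and keep holding it there: the job finishes with you still holding the screen. Do not shift the clamp, the dishes or the other things on the desk.

Things in the scene. Friction and masses are not known exactly. Their poses are not given: they have to be found in the camera images.
- viewer: Blue-light viewer: white housing 150 (x) x 200 (y) mm, rim 58 mm high, fixed; glowing blue bed 36 mm above the desk with two dishes on it. Origin: centre of its underside, on the desk. +x points away from the robot to the hinge side, +y left, z up. Its flat front panel is the face at x = -75 mm; a knob there (y = +72 mm, 43 mm up) stands out 9 mm, above the plate.
- front_panel (a point): Middle of the foot of the viewer's front panel, at desk height; axes as the viewer's, x points into the panel.
- plate: White 24-well plate, 86 mm (its x) x 128 mm (its y) x 19 mm high, 0.08 to 0.17 kg, loose on the desk in front of the viewer. Origin: centre of its underside. Its foot flange (full size) is 4 mm high, the block above it is 3 mm smaller all round. Seated, its long side touches the front panel, so its origin is 43 mm in front of the panel.
- screen (a joint): Angle of the amber screen about its hinge line, rad: 0 shut, grows as the front edge rises (limit 1.3). Clear amber sheet 135 x 194 x 5 mm, its middle plane through the hinge line, front edge 140 mm from it. Springs pull it shut with 0.6 N m (shut) to 1.1 N m (at 0.8 rad), 5 to 8 N at the handle; let go, it falls shut.
- handle (a point): Middle of the round bar of the screen's dark steel bow handle: bar 10 mm thick, along the viewer's y, 80 mm clear between its posts, its axis 34 mm above the screen's middle plane and, shut, 128 mm in front of the hinge line, 96 mm above the desk. It moves on an arc about the hinge line; the bar may turn between the fingers. Axes as the screen's.
- hinge_line (a point): Middle of the hinge line at the viewer's back edge, 62 mm above the desk and 67 mm behind the viewer's origin; the hinge axis is its y; axes as the viewer's.
- index (a joint): Angle at which the green index clamp is set on the aluminium quadrant, rad, in the same measure as the screen angle: the screen is at the index when its angle equals this one. Set between 0.45 and 0.78; stiff, to be left alone.
- index_mark (a point): Centre of the green index clamp (24 x 11 x 12 mm block with a thumb screw standing out 13 mm to the viewer's right), 100 mm from the hinge line, on the quadrant scale at the viewer's right (-y) side, 107 mm right of its middle. Its -x axis points from the hinge line to the clamp.
- screen_edge (a point): Point on the white right-hand edge of the screen, 100 mm from the hinge line, 98 mm right of its middle; it comes level with the clamp when the screen is at the index. Its -x axis points from the hinge line along the screen.
- dish_red: Closed red 35 mm dish, 12 mm high, on the viewer's bed. Origin: centre of its underside. Leave alone.
- dish_brown: Closed brown 35 mm dish, 12 mm high, on the viewer's bed. Origin: centre of its underside. Leave alone.
- tube_rack: Green microtube rack, 44 x 104 x 34 mm, on the desk to the left. Origin: centre of its underside. Leave alone.
- tweezers: Steel tweezers, 13 x 129 x 10 mm, lying to the right. Origin: centre of the underside. Leave alone.
- immersion_oil: Small brown dropper bottle, 28 mm across, 75 mm high, standing to the right. Origin: centre of its underside. Leave alone.
- marker_pen: Red and white marker pen, 17 x 135 x 16 mm, lying near the desk's edge at the right. Origin: centre of the underside. Leave alone.
There are look-alikes about, which are no part of the job. Several things have the shape of the plate; the one meant has the colours described above.

How it is judged (in metres and radians):
On the way, in this order (a step that is already met when the one before it is completed fails the run):
1. with the screen still shut, the plate's long side lies flat against the front panel, centred (x of plate in the frame of viewer between -0.127 and -0.112 m and y of plate in the frame of viewer between -0.022 and 0.022 m and angle between the x axis of plate and the x axis of viewer, either way round below 0.14 rad and height (world z) of plate below 0.006 m and angle between plate's own z axis and vertical below 0.08 rad and value of joint screen below 0.1 rad), for 0.2 s.
2. the screen is held by the fingers at the index (angle between the x axis of screen_edge and the x axis of index_mark, either way round below 0.087 rad and contact force between the fingers and screen above 1.5 N and velocity of joint screen between -0.15 and 0.15 rad/s), for 0.5 s.
At the end, for the whole second after the job is handed in: The plate stands flat on the desk with a long side against the front panel (gap under 9 mm, skewed less than 8 degrees, off centre by less than 22 mm), and the fingers, and nothing else, hold the screen still within 5 degrees of the index clamp, pressing on it with more than 1.5 N (all of step 2 and x of plate in the frame of viewer between -0.127 and -0.112 m and y of plate in the frame of viewer between -0.022 and 0.022 m and angle between the x axis of plate and the x axis of viewer, either way round below 0.14 rad and height (world z) of plate below 0.006 m and angle between plate's own z axis and vertical below 0.08 rad and contact force between screen and plate below 0.1 N and contact force between screen and dish_red below 0.1 N and contact force between screen and dish_brown below 0.1 N and contact force between screen and tube_rack below 0.1 N and contact force between screen and tweezers below 0.1 N and contact force between screen and immersion_oil below 0.1 N and contact force between screen and marker_pen below 0.1 N); the arm keeps its last pose, push and grip.
It fails at once if the plate is lifted off the desk or tipped (height (world z) of plate above 0.012 m or angle between plate's own z axis and vertical above 0.25 rad).
It fails at once if the screen is swung more than about 15 degrees past the index clamp (z of screen_edge in the frame of index_mark above 0.028 m).
It fails at once if the index clamp is shifted (distance of index_mark from where it was at the start of the episode above 0.006 m).
It fails at once if a dish or another thing on the desk is disturbed (distance of any of dish_red, dish_brown, tube_rack, tweezers, immersion_oil, marker_pen from where it was at the start of the episode above 0.015 m).
It also fails if it takes over 64 s, if anything falls off the work surface, if the arm or the gripper's body presses on something with over 40 N, if the wrist force passes 120 N, or if a joint passes its speed limit or range.

## Robot

A 6-joint arm with a two-finger parallel gripper is mounted at the origin on a cart in front of the work surface, level with it; the furniture and walls round the work are solid. World frame = base frame: x ahead of the robot, y to its left, z up, the work surface at z = 0. Lengths are in m, angles in degrees, forces in N, time in s.
With the tool pointing down it reaches from about 0.35 to 0.875 m from the base axis. Payload 4.2 kg.
Tool frame: the origin (TCP) lies midway between the tips of the shut fingers; the grasp point (between the pads) lies 19 mm behind it (r.pinch_z is the distance from the TCP to the grasp point, in m); z points along the fingers, y is the line along which they close (so a half turn about z gives the same grasp; the last joint's range is limited). The gripper opens to 87 mm and grips with 3 to 60 N. Pads are 19 mm wide; open, the fingers measure 117 mm over their backs; the gripper's body (75 mm by 190 mm) begins 51 mm behind the grasp point.
Start: joints at [82.712, 22.042, 0.453, 0, -68.411, -14.817], TCP at [0.235, 0.579, 0.223] pointing down, gripper open.
Joint ranges: [-179.83, 179.83], [-69.29, 118.12], [-61.27, 80.66], [-181.25, 117.63], [-171.15, -9.14], [-177.46, 177.46]. Speed limits (degrees/s): [159.86, 159.86, 180, 180, 180, 180].

## Interface

Orientations are given as a 3x3 rotation matrix whose columns are the frame's x, y, z axes.
In Python, from station import r, imaging, models gives the robot as it stands. The module is installed in compiled form; this text tells all that it offers.
- The arm moves only by the tool apply_moves, never from a script. Its argument "moves" is a list of rows, each a list of 2 entries, a list of its own where there are three numbers: the shift along the tool's x, y, z in m, then the turn about the tool's z in degrees. A call has 1 to 5 rows; each row shifts and turns the commanded pose from where the row before left it, along the tool's axes as they then stand; what a row does not reach is not made up. A row lasts 1/12 s, in which the tool goes at most 41.7 mm and 7.16 degrees, less where a joint would pass 70% of its speed; a pose out of reach is approached as far as the arm can. A call is refused whole if a number of a shift passes 0.0417 or a number of a turn 7.16, either way. A call with a gripper value outside its range is refused whole. "hand" is the finger opening in m, from 0 to 0.087, set as the call begins (left out, the last holds). The fingers move at their own pace and stop on an object; the grip force is fixed at half the most. Time passes only in rows, so rows that do not move let the fingers close. It gives the time, the measured TCP pose, the force, the opening and the grip force at its end, in the units of the state.
- r.sense(): the state, without advancing time (a new reading comes with each control period).
- imaging.capture(name): name is "side" or "top"; returns a dict with "frame" (400x640x3 uint8, blue, green, red), "intrinsics" (3x3 intrinsics, pixels), "eye" and "orientation" of the camera in the world. Camera axes: x right, y down, z forward; pixel columns grow to the right and rows downward; lengths in m; the calibration is good to about 2 mm. A picture is of the moment at which its call begins. There is no depth.
- r.finish_job(): hands the job in; it is judged then, once.
Trained networks look in a picture, given as the dict that the camera call returned (one of the last four; its "shot" number tells which), for a name from the list of things; names that differ only in an ending like _2 or _b are one class to them, and where a whole thing is asked for, a point or a joint stands for the part that bears it (a point fixed in the world has none). Each returns a list of dicts, best first, with "confidence" (0 to 1); they miss things now and then, are a little off and sometimes report something else, mostly with a low value. They report only what shows in the picture. A call takes as long as a camera call. They do not tell look-alikes from the thing itself.
- models.cut_out(picture, target): "region" (400x640 bool, what is visible of it) and "extent" ([left, top, width, height] as shares, 0 to 1, of the picture: columns of its width, rows of its height, round what is visible of it).
- models.place_of(picture, target): "at" ([column, row] as shares, 0 to 1, of the picture: columns of its width, rows of its height: a listed point, or the origin of a listed thing).
The state is a dict: "time_s": time; "joints": joint angles; "joint_velocities": joint speeds; "effort": joint torques, N m; "tcp_pos": TCP position; "ee_rot": TCP orientation; "wrist_force": force on the tool from outside, world axes, zero at the start; "moment": the same for the moment, N m; "gripper_width": opening from 0.0 (shut) to 1.0 (fully open); "gripper_force": force on a finger pad.
Only numpy, scipy, OpenCV 4.12 (cv2) and the standard library are available. Lean on these libraries where they do the work, as an engineer would, in place of code of your own. Each camera call takes 0.05 s, during which the arm holds its last target. There are 200 camera calls.

## Working session

There is one attempt and no reset: what is moved stays moved. The work goes in short steps, Python scripts to look and compute and a tool call to move; the robot and the scene stay as the last step left them, time stands still between calls to the robot, and variables do not carry over. Pictures are saved under pics/ and viewed, at most 10 in all, crops included, and the job is handed in when it is done.

Besides the shell and the picture viewer there is one more tool, called by a JSON object that holds its "fn" and its "kwargs", one argument or row to a line. apply_moves: Moves the arm, as the interface text tells. Its arguments: {"type":"object","properties":{"moves":{"type":"array"},"hand":{"type":"number"}},"required":["moves"]}

```bash
mkdir -p pics; cat > h.py <<'E'
from station import r, imaging, models
import numpy as np, cv2
def ray(p,uv):
    K=np.array(p["intrinsics"]);R=np.array(p["orientation"]);d=R@np.linalg.inv(K)@np.array([uv[0],uv[1],1.]);return np.array(p["eye"]),d
def onz(p,uv,z):
    e,d=ray(p,uv);return e+d*(z-e[2])/d[2]
def proj(p,X):
    K=np.array(p["intrinsics"]);R=np.array(p["orientation"]);c=K@(R.T@(np.array(X)-np.array(p["eye"])));return c[:2]/c[2]
def tri(ps,uvs):
    A=np.zeros((3,3));b=np.zeros(3)
    for p,uv in zip(ps,uvs):
        e,d=ray(p,uv);d/=np.linalg.norm(d);M=np.eye(3)-np.outer(d,d);A+=M;b+=M@e
    return np.linalg.solve(A,b)
E
python3 - <<'E'
from h import *
np.set_printoptions(precision=4,suppress=True)
ps={n:imaging.capture(n) for n in("side","top")}
for n,p in ps.items():
    cv2.imwrite(f"pics/{n}0.png",p["frame"]);print(n,p["eye"],p["orientation"],p["intrinsics"])
for t in ["viewer","front_panel","plate","handle","hinge_line","index_mark","screen_edge","tweezers","immersion_oil","marker_pen","tube_rack"]:
    for n,p in ps.items():
        for d in models.place_of(p,t)[:4]:
            uv=np.array(d["at"])*[640,400]; print(t,n,round(d["confidence"],2),uv,onz(p,uv,0))
print(r.sense())
E
```

```text
side [ 0.1549 -0.7649  0.8476] [[ 0.9046 -0.2684  0.3312]
 [-0.4261 -0.5946  0.6819]
 [ 0.0139 -0.7579 -0.6522]] [[466.8475   0.     316.9829]
 [  0.     466.8475 208.653 ]
 [  0.       0.       1.    ]]
top [0.4542 0.0394 1.2299] [[-0.0241 -0.9959  0.0876]
 [-0.9997  0.0243  0.0013]
 [-0.0034 -0.0875 -0.9962]] [[369.3336   0.     320.5661]
 [  0.     369.3336 198.4986]
 [  0.       0.       1.    ]]
viewer side 0.66 [339.52 201.52] [0.6568 0.123  0.    ]
viewer top 0.94 [299.392 171.8  ] [0.6542 0.11   0.    ]
front_panel side 0.74 [318.08 208.4 ] [ 0.5885  0.121  -0.    ]
front_panel side 0.19 [323.2  176.48] [0.6661 0.2486 0.    ]
front_panel top 0.92 [294.208 193.2  ] [0.5822 0.1288 0.    ]
plate side 0.86 [371.392 257.8  ] [ 0.6288 -0.1039  0.    ]
plate side 0.6 [279.616 198.32 ] [0.5074 0.206  0.    ]
plate side 0.55 [283.2  266.88] [ 0.4181 -0.0411  0.    ]
plate top 0.9 [272.128 213.92 ] [0.5146 0.2036 0.    ]
plate top 0.9 [365.312 178.92 ] [ 0.6246 -0.1108  0.    ]
plate top 0.59 [343.808 240.32 ] [ 0.4215 -0.0326  0.    ]
handle side 0.72 [323.2  177.08] [0.6648 0.2459 0.
[... 859 characters left out ...]
 ]
marker_pen top 0.44 [396.928 247.8  ] [ 0.3928 -0.2071  0.    ]
tube_rack side 0.84 [256.  164.6] [0.5017 0.3899 0.    ]
{'time_s': 1.2, 'joints': array([ 82.711 ,  22.0405,   0.4523,  -0.0015, -68.4085, -14.8178]), 'joint_velocities': array([-0.0383, -0.0068, -0.014 ,  0.0715,  0.0282,  0.0519]), 'effort': array([ -0.    , -39.048 ,  18.7617,   4.2241,   0.0154,  -0.    ]), 'tcp_pos': array([0.2352, 0.5791, 0.2226]), 'ee_rot': array([[ 0.9265, -0.3763, -0.    ],
       [-0.3763, -0.9265,  0.0001],
       [-0.    , -0.    , -1.    ]]), 'wrist_force': array([-0.0942,  0.7889, -0.4037]), 'moment': array([-0.0537, -0.0225,  0.0098]), 'gripper_force': 0.0, 'gripper_width': 1.0018565464170066}
```

```bash
python3 - <<'E'
import cv2
for n,(x,y,w,h) in {"side":(200,120,240,220),"top":(210,110,240,160)}.items():
    f=cv2.imread(f"pics/{n}0.png")[y:y+h,x:x+w]
    s=min(800/w,600/h); s=int(s*10)/10
    cv2.imwrite(f"pics/{n}0c.png",cv2.resize(f,None,fx=s,fy=s,interpolation=cv2.INTER_CUBIC)); print(n,s)
E
```

```text
side 2.7
top 3.3
```

View pics/side0c.png

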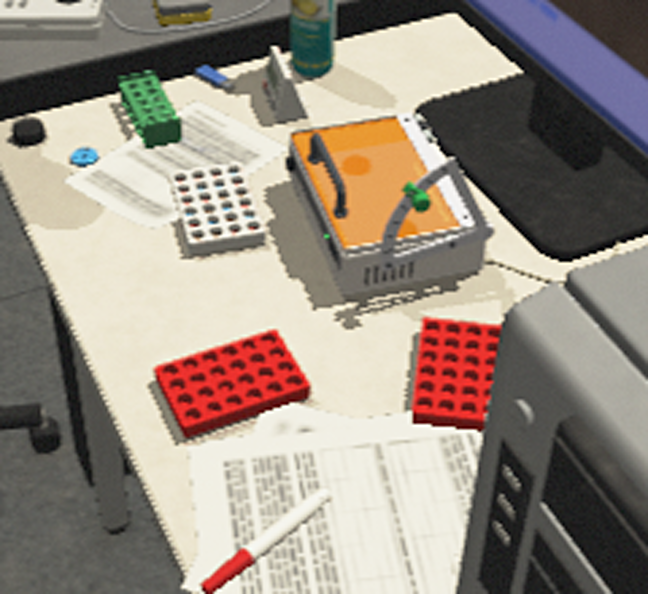

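View pics/top0c.png

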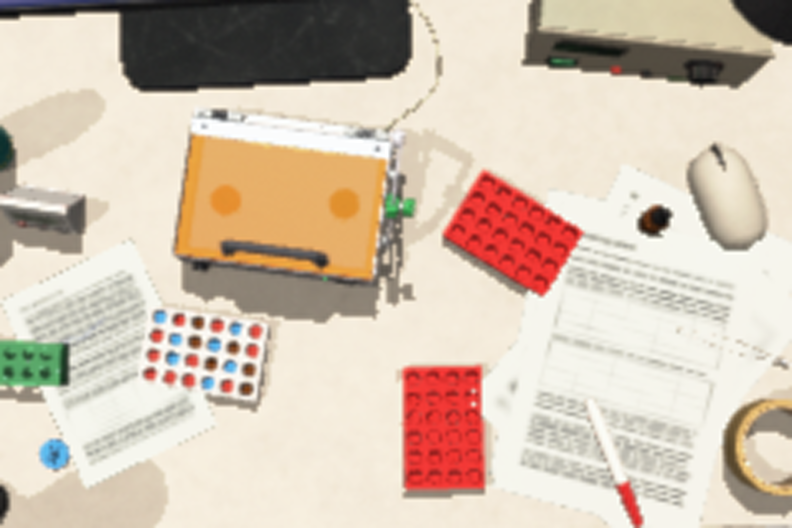

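```bash
cat > fit.py <<'E'
from h import *
from scipy.optimize import minimize, least_squares
def Rz(a): return np.array([[np.cos(a),-np.sin(a),0],[np.sin(a),np.cos(a),0],[0,0,1]])
def box(x0,x1,y0,y1,z0,z1): return np.array([[x,y,z] for x in(x0,x1) for y in(y0,y1) for z in(z0,z1)])
PL=np.vstack([box(-.043,.043,-.064,.064,0,.004),box(-.04,.04,-.061,.061,.004,.019)])
def sil(p,P,q):
    X=P@Rz(q[2]).T+[q[0],q[1],0]; uv=np.array([proj(p,x) for x in X])
    m=np.zeros((400,640),np.uint8); cv2.fillConvexPoly(m,cv2.convexHull(np.round(uv*16).astype(np.int32)),255,shift=4); return cv2.GaussianBlur(m,(5,5),0)/255.
def fit(obs,P,q0):
    M=[(p,cv2.GaussianBlur(m.astype(np.uint8)*255,(5,5),0)/255.) for p,m in obs]
    f=lambda s:sum(np.abs(sil(p,P,q0+s*[.01,.01,.1])-m).sum()for p,m in M)
    b=min((minimize(f,s0,method="Nelder-Mead",options=dict(initial_simplex=np.array(s0)+np.array([[0,0,0],[1,0,0],[0,1,0],[0,0,1]]))) for s0 in np.array([[0,0,0.],[.5,-.5,1],[-.5,.5,-1]])),key=lambda b:b.fun)
    return q0+b.x*[.01,.01,.1],b.fun
def near(p,t,uv):
    c=[d["region"] for d in models.cut_out(p,t)]
    c=[m for m in c if m.any()]
    return min(c,key=lambda m:np.hypot(*(np.argwhere(m).mean(0)[::-1]-uv)),default=None)
def fitplate(ps,q0):
    o=[(p,near(p,"plate",proj(p,[q0[0],q0[1],.01]))) for p in ps]
    return fit([x for x in o if x[1] is not None],PL,np.array(q0))
E
python3 - <<'E'
from fit import *
np.set_printoptions(precision=4,suppress=True)
ps=[imaging.capture("side"),imaging.capture("top")]
print("plate",fitplate(ps,[.513,.204,-.12]))
for p in ps: print(" single",fitplate([p],[.513,.204,-.12]))
local={"viewer":[0,0,0],"front_panel":[-.075,0,0],"handle":[-.061,0,.096],"hinge_line":[.067,0,.062],"screen_edge":[-.033,-.098,.062]}
obs=[]
for t,l in local.items():
    for i,p in enumerate(ps):
        for d in models.place_of(p,t):
            obs.append((p,l,np.array(d["at"])*[640,400],d["confidence"],t,i))
def res(q):
    return np.concatenate([(proj(p,Rz(q[2])@l+[q[0],q[1],0])-uv)*c for p,l,uv,c,_,_ in obs])
s=least_squares(res,[.66,.115,-.1],loss="soft_l1",f_scale=1.)
q=s.x;print("viewer kp",q)
for p,l,uv,c,t,i in obs: print(t,i,round(c,2),proj(p,Rz(q[2])@l+[q[0],q[1],0])-uv)
# orange in top
hsv=cv2.cvtColor(ps[1]["frame"],cv2.COLOR_BGR2HSV)
m=cv2.inRange(hsv,(8,120,120),(22,255,255));m[:,345:]=0;m[:140]=0;m[200:]=0;m[:,:250]=0
m=cv2.morphologyEx(m,cv2.MORPH_CLOSE,np.ones((7,7)))
(c,sz,a)=cv2.minAreaRect(cv2.findNonZero(m));B=cv2.boxPoints((c,sz,a))
print("orange", [onz(ps[1],b,.0645) for b in B])
# index
g=[]
for p in ps:
    hsv=cv2.cvtColor(p["frame"],cv2.COLOR_BGR2HSV);m=cv2.inRange(hsv,(45,120,50),(85,255,255))
    n,_,st,ce=cv2.connectedComponentsWithStats(m)
    e=proj(p,Rz(q[2])@[-.01,-.107,.11]+[q[0],q[1],0])
    k=min([j for j in range(1,n) if st[j,4]>15],key=lambda k:np.hypot(*(ce[k]-e)));g.append(ce[k]);print("green",ce[k],st[k])
def loc(X): return Rz(q[2]).T@(X-[q[0],q[1],0])
X=loc(tri(ps,g));print("green tri local",X,np.arctan2(X[2]-.062,.067-X[0]),np.hypot(X[2]-.062,X[0]-.067))
# fit index angle w/ keypoints and green (block+screw: y ~ -.113)
for nm,yy,uvs in [("kp",-.107,[np.array(models.place_of(p,"index_mark")[0]["at"])*[640,400] for p in ps]),("green",-.113,g)]:
    F=lambda a,p:proj(p,Rz(q[2])@[.067-.1*np.cos(a[0]),yy,.062+.1*np.sin(a[0])]+[q[0],q[1],0])
    s=least_squares(lambda a:np.concatenate([F(a,p)-u for p,u in zip(ps,uvs)]),[.6]);print(nm,s.x,s.fun)
E
```

```text
plate (array([ 0.5072,  0.2088, -0.2246]), np.float64(358.0156862745098))
 single (array([ 0.5071,  0.2125, -0.2263]), np.float64(174.00392156862745))
 single (array([ 0.508,  0.209, -0.22 ]), np.float64(170.00392156862745))
viewer kp [ 0.658   0.1198 -0.1282]
viewer 0 0.87 [0.1163 0.9518]
viewer 1 0.59 [ 1.4935 -3.1682]
viewer 1 0.22 [-132.2025  -40.3282]
front_panel 0 0.67 [-0.5868 -0.5948]
handle 0 0.94 [-3.3059  0.137 ]
handle 0 0.17 [  2.0701 -29.743 ]
handle 1 0.83 [-2.4068 -2.3924]
hinge_line 0 0.58 [-0.212  -1.8486]
hinge_line 1 0.88 [0.0265 1.1031]
screen_edge 0 0.56 [1.9289 1.2675]
screen_edge 1 0.85 [2.0628 0.1295]
orange [array([0.5991, 0.2244, 0.0645]), array([0.7151, 0.2082, 0.0645]), array([0.6854, 0.0183, 0.0645]), array([0.5699, 0.0361, 0.0645])]
green [354.5745 192.8723] [350 188   9  10  47]
green [328.3125 172.9375] [327 170   4   6  16]
green tri local [-0.0117 -0.1083  0.1189] 0.6259432572679282 0.0970891917866671
kp [0.623] [ 2.0021  2.7739 -1.6953 -1.6681]
green [0.6533] [-0.9416  0.1304  2.0226 -0.9178]
```

```bash
python3 - <<'E'
from fit import *
np.set_printoptions(precision=4,suppress=True)
ps=[imaging.capture("side"),imaging.capture("top")]
V=np.vstack([box(-.075,.075,-.1,.1,0,.058),box(-.073,.062,-.097,.097,.06,.0645)])
for sel in ([0,1],[0],[1]):
    o=[(ps[i],near(ps[i],"viewer",proj(ps[i],[.657,.119,.03]))) for i in sel]
    print(sel,fit(o,V,np.array([.657,.119,-.15])))
q=np.array([.6566,.119,-.152]);pq=[.5075,.2088,-.2246];out=[]
rect=lambda x0,x1,y0,y1,z:[[x0,y0,z],[x1,y0,z],[x1,y1,z],[x0,y1,z]]
for p,(x,y,w,h) in zip(ps,[(255,150,133,100),(245,135,133,100)]):
    S=6;f=cv2.resize(p["frame"][y:y+h,x:x+w],None,fx=S,fy=S,interpolation=cv2.INTER_CUBIC)[:,:400*2]
    def poly(P,Q,c):
        uv=np.array([proj(p,Rz(Q[2])@l+[Q[0],Q[1],0]) for l in np.array(P)]);uv=((uv-[x,y]+.5)*S*8).astype(np.int32)
        cv2.polylines(f,[uv],True,c,1,cv2.LINE_AA,3)
    poly(rect(-.075,.075,-.1,.1,.058),q,(255,0,0));poly(rect(-.075,.075,-.1,.1,0),q,(255,0,255));poly(rect(-.073,.062,-.097,.097,.0645),q,(0,255,255))
    poly([[-.061,-.04,.096],[-.061,.04,.096]],q,(255,255,0))
    poly(rect(-.043,.043,-.064,.064,0),pq,(255,0,255));poly(rect(-.04,.04,-.061,.061,.019),pq,(255,255,0))
    for a in (.55,.65): poly([[.067,-.107,.062],[.067-.1*np.cos(a),-.107,.062+.1*np.sin(a)]],q,(0,255,0))
    out.append(f)
cv2.imwrite("pics/ov_side.png",out[0]);cv2.imwrite("pics/ov_top.png",out[1])
E
```

```text
[0, 1] (array([ 0.6581,  0.117 , -0.1474]), np.float64(399.4))
[0] (array([ 0.6611,  0.1235, -0.145 ]), np.float64(148.4313725490196))
[1] (array([ 0.6557,  0.1164, -0.1684]), np.float64(170.0705882352941))
```

View pics/ov_side.png

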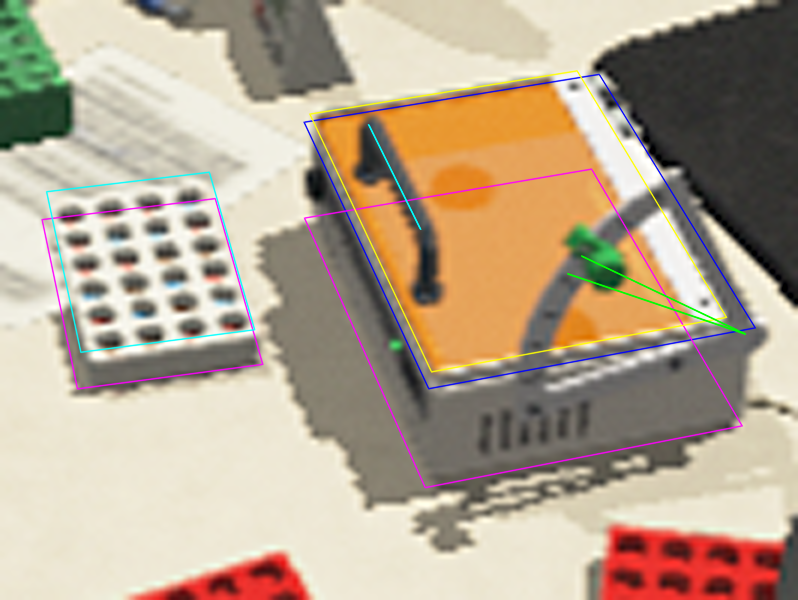

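View pics/ov_top.png

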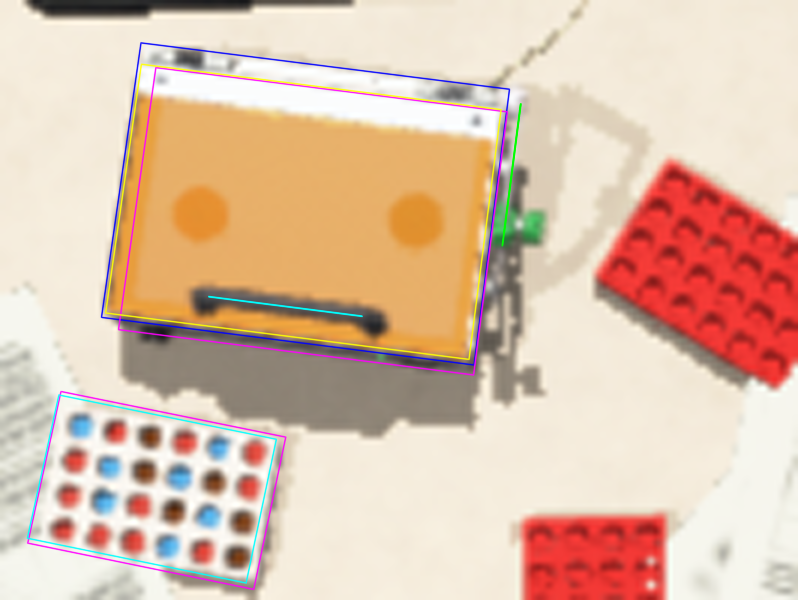

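```bash
cat > plan.py <<'E'
import sys
from fit import *
q=np.array([.657,.1175,-.152])
def W(l): return Rz(q[2])@np.array(l)+[q[0],q[1],0]
def rows(wps,start=None,step=.04,turn=7.):
    """wps: (local x,y,z, tool-x yaw rel viewer deg). prints rows"""
    s=r.sense();pos=np.array(s["tcp_pos"]);R=np.array(s["ee_rot"]);y=np.degrees(np.arctan2(R[1,0],R[0,0]))
    for *l,yr in wps:
        T=W(l);d=T-pos;yt=yr+np.degrees(q[2]);dy=-((yt-y+180)%360-180)
        n=int(max(np.ceil(np.linalg.norm(d)/step),np.ceil(abs(dy)/turn),1));out=[]
        dyr=round(dy/n,2)
        for i in range(n):
            a=np.radians(y);Rt=np.array([[np.cos(a),np.sin(a),0],[np.sin(a),-np.cos(a),0],[0,0,-1]])
            sh=np.round(Rt.T@((T-pos)/(n-i)),4);pos=pos+Rt@sh;y-=dyr;out.append([sh.tolist(),dyr])
        print(l,yr);[print("  ",str(out[k:k+5]).replace(" ","")) for k in range(0,n,5)]
E
python3 - <<'E'
from plan import *
rows([(-.172,.157,.11,-90),(-.172,.157,.007,-90)])
E
```

```text
[-0.172, 0.157, 0.11] -90
   [[[0.0328,0.0142,0.0102],np.float64(6.96)],[[0.0343,0.0101,0.0102],np.float64(6.96)],[[0.0352,0.0059,0.0102],np.float64(6.96)],[[0.0357,0.0016,0.0102],np.float64(6.96)],[[0.0356,-0.0028,0.0102],np.float64(6.96)]]
   [[[0.035,-0.0071,0.0103],np.float64(6.96)],[[0.0339,-0.0113,0.0102],np.float64(6.96)],[[0.0323,-0.0153,0.0103],np.float64(6.96)],[[0.0302,-0.0191,0.0102],np.float64(6.96)],[[0.0277,-0.0226,0.0103],np.float64(6.96)]]
   [[[0.0248,-0.0258,0.0102],np.float64(6.96)]]
[-0.172, 0.157, 0.007] -90
   [[[-0.0,-0.0,0.0343],np.float64(0.02)],[[-0.0,-0.0,0.0344],np.float64(0.02)],[[-0.0,-0.0,0.0343],np.float64(0.02)]]
```

{"fn": "apply_moves", "kwargs": {
  "moves": [
    [[0.0328,0.0142,0.0102],6.96],
    [[0.0343,0.0101,0.0102],6.96],
    [[0.0352,0.0059,0.0102],6.96],
    [[0.0357,0.0016,0.0102],6.96],
    [[0.0356,-0.0028,0.0102],6.96]
  ],
  "hand": 0.045
}}

```text
time_s: 2.82
tcp_pos: [0.3612, 0.4504, 0.1714]
ee_rot: [[0.542, -0.841, 0.0], [-0.841, -0.542, 0.0], [-0.0, -0.001, -1.0]]
wrist_force: [-0.6, 0.2, 1.1]
gripper_width: 0.708
gripper_force: 0.0
```

{"fn": "apply_moves", "kwargs": {
  "moves": [
    [[0.035,-0.0071,0.0103],6.96],
    [[0.0339,-0.0113,0.0102],6.96],
    [[0.0323,-0.0153,0.0103],6.96],
    [[0.0302,-0.0191,0.0102],6.96],
    [[0.0277,-0.0226,0.0103],6.96]
  ]
}}

```text
time_s: 3.23
tcp_pos: [0.4868, 0.323, 0.1201]
ee_rot: [[-0.035, -0.999, 0.001], [-0.999, 0.035, 0.0], [-0.0, -0.001, -1.0]]
wrist_force: [0.6, 1.1, 0.3]
gripper_width: 0.521
gripper_force: 0.0
```

{"fn": "apply_moves", "kwargs": {
  "moves": [
    [[0.0248,-0.0258,0.0102],6.96],
    [[0,0,0],0],
    [[0,0,0],0]
  ]
}}

```text
time_s: 3.48
tcp_pos: [0.5116, 0.2968, 0.1091]
ee_rot: [[-0.154, -0.988, -0.001], [-0.988, 0.154, -0.001], [0.001, 0.001, -1.0]]
wrist_force: [0.7, 0.6, 0.1]
gripper_width: 0.518
gripper_force: 0.0
```

```bash
sed -i 's/dyr=round(dy\/n,2)/dyr=float(round(dy\/n,2))/' plan.py; python3 - <<'E'
from plan import *
s=r.sense();print(s["time_s"],s["tcp_pos"],s["joints"],s["gripper_width"],W((-.172,.157,.11)))
rows([(-.172,.157,.11,-90),(-.172,.157,.007,-90)])
ps=[imaging.capture("side")]
cv2.imwrite("pics/a.png",cv2.resize(ps[0]["frame"][80:280,200:440],None,fx=3,fy=3))
E
```

```text
3.4833 [0.51158734 0.29682789 0.10914488] [ 4.57979984e+01  2.47327286e+01 -1.29904708e+01  1.05142694e-03
 -5.23733010e+01 -5.46457389e+01] 0.517604726425252 [0.51075534 0.29873327 0.11      ]
[-0.172, 0.157, 0.11] -90
   [[[-0.0018,0.0011,-0.0009],-0.14]]
[-0.172, 0.157, 0.007] -90
   [[[0.0,0.0,0.0343],0.0],[[0.0,0.0,0.0344],0.0],[[0.0,0.0,0.0343],0.0]]
```

View pics/a.png

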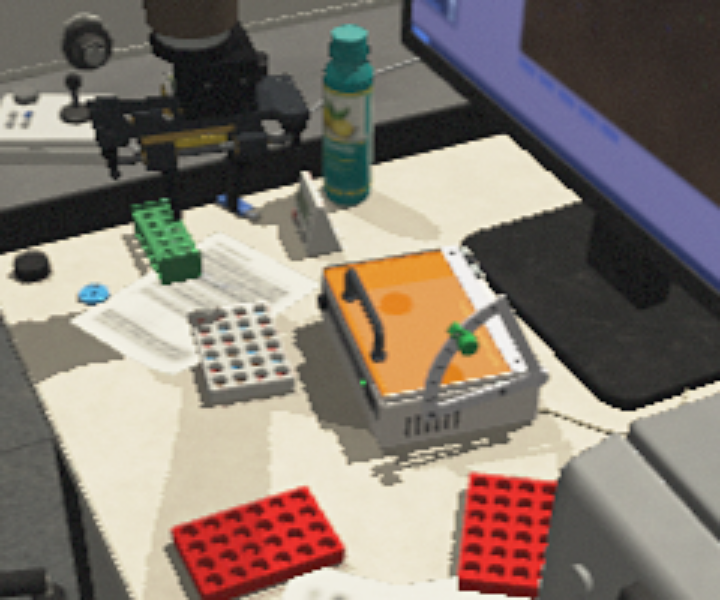

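{"fn": "apply_moves", "kwargs": {
  "moves": [
    [[0,0,0.034],0],
    [[0,0,0.034],0],
    [[0,0,0.02],0],
    [[0,0,0.014],0],
    [[0,0,0],0]
  ]
}}

```text
time_s: 3.95
tcp_pos: [0.5083, 0.2986, 0.0053]
ee_rot: [[-0.148, -0.989, -0.004], [-0.989, 0.149, -0.004], [0.004, 0.004, -1.0]]
wrist_force: [-0.0, -0.6, 0.1]
gripper_width: 0.514
gripper_force: 0.0
```

{"fn": "apply_moves", "kwargs": {
  "moves": [
    [[0.008,0,0],0],
    [[0.008,0,0],0],
    [[0.008,0,0],0],
    [[0.008,0,0],0],
    [[0.008,0,0],0]
  ]
}}

```text
time_s: 4.37
tcp_pos: [0.5054, 0.2591, 0.0095]
ee_rot: [[-0.15, -0.989, 0.003], [-0.989, 0.15, 0.002], [-0.003, -0.002, -1.0]]
wrist_force: [-0.1, 0.6, 0.7]
gripper_width: 0.516
gripper_force: 0.6
```

{"fn": "apply_moves", "kwargs": {
  "moves": [
    [[0.008,0,0],0],
    [[0.008,0,0],0],
    [[0.008,0,0],0],
    [[0.006,0,0],0],
    [[0.004,0,0],0]
  ]
}}

```text
time_s: 4.78
tcp_pos: [0.4994, 0.2246, 0.0081]
ee_rot: [[-0.151, -0.988, -0.0], [-0.988, 0.151, -0.0], [0.0, 0.0, -1.0]]
wrist_force: [0.4, 1.7, 0.5]
gripper_width: 0.518
gripper_force: 0.6
```

```bash
cat > chk.py <<'E'
from plan import *
np.set_printoptions(precision=4,suppress=True)
def chk(g,sel=("side","top"),save=None):
    s=r.sense();print("t",s["time_s"],"tcp local",Rz(q[2]).T@(s["tcp_pos"]-[q[0],q[1],0]))
    ps=[imaging.capture(n) for n in sel]
    if save: cv2.imwrite(save,cv2.resize(ps[0]["frame"][100:260,230:430],None,fx=3.7,fy=3.7,interpolation=cv2.INTER_CUBIC))
    w=W((g[0],g[1],0))
    for k in [ps]+([[p] for p in ps] if len(ps)>1 else []):
        try:
            f,e=fitplate(k,[w[0],w[1],q[2]]);print("plate local",Rz(q[2]).T@[f[0]-q[0],f[1]-q[1],0],"yaw rel",f[2]-q[2],e)
        except Exception as x: print(x)
E
python3 - <<'E'
from chk import *
chk((-.16,.012))
E
```

```text
t 4.7833 tcp local [-0.172   0.082   0.0081]
plate local [-0.1601  0.0168  0.    ] yaw rel -0.10327764279199539 545.835294117647
plate local [-0.1604  0.0166  0.    ] yaw rel -0.08836050190753558 244.99999999999997
plate local [-0.1615  0.0054  0.    ] yaw rel 0.13272899447390288 273.0078431372549
```

{"fn": "apply_moves", "kwargs": {
  "moves": [
    [[0.006,0,0],0],
    [[0.004,0,0],0],
    [[0.002,0,0],0],
    [[0,0,0],0],
    [[-0.006,0,0],0]
  ]
}}

```text
time_s: 5.5
tcp_pos: [0.498, 0.2185, 0.0079]
ee_rot: [[-0.152, -0.988, -0.001], [-0.988, 0.152, -0.001], [0.001, 0.001, -1.0]]
wrist_force: [-0.2, -0.5, -0.2]
gripper_width: 0.518
gripper_force: 0.0
```

{"fn": "apply_moves", "kwargs": {
  "moves": [
    [[-0.01,0,-0.01],0],
    [[0,0,-0.03],0],
    [[0,0,-0.03],0],
    [[0,0,0],0]
  ],
  "hand": 0.085
}}

```text
time_s: 5.83
tcp_pos: [0.5036, 0.2324, 0.0838]
ee_rot: [[-0.148, -0.989, 0.01], [-0.989, 0.148, 0.006], [-0.007, -0.009, -1.0]]
wrist_force: [0.8, -0.4, 0.8]
gripper_width: 0.733
gripper_force: 0.0
```

```bash
python3 - <<'E'
from chk import *
chk((-.16,.005))
rows([(-.23,.0,.075,0),(-.23,.0,.007,0)])
E
```

```text
t 5.8333 tcp local [-0.169   0.0903  0.0838]
plate local [-0.16    0.0041  0.    ] yaw rel -0.07184311771262 302.83529411764704
plate local [-0.1584  0.0041  0.    ] yaw rel -0.06135795228172966 144.01176470588234
plate local [-0.1624  0.0038  0.    ] yaw rel -0.0002090954122847266 151.00392156862745
[-0.23, 0.0, 0.075] 0
   [[[0.0066,0.0044,0.0001],-6.92],[[0.0061,0.0052,0.0001],-6.92],[[0.0054,0.0059,0.0002],-6.92],[[0.0046,0.0065,0.0001],-6.92],[[0.0038,0.007,0.0002],-6.92]]
   [[[0.003,0.0074,0.0001],-6.92],[[0.0021,0.0077,0.0002],-6.92],[[0.0011,0.0079,0.0001],-6.92],[[0.0001,0.008,0.0002],-6.92],[[-0.0008,0.0079,0.0001],-6.92]]
   [[[-0.0018,0.0078,0.0002],-6.92],[[-0.0027,0.0075,0.0001],-6.92],[[-0.0035,0.0071,0.0002],-6.92]]
[-0.23, 0.0, 0.007] 0
   [[[-0.0,0.0,0.034],-0.0],[[-0.0,0.0,0.034],-0.0]]
```

{"fn": "apply_moves", "kwargs": {
  "moves": [
    [[0.0066,0.0044,0],-6.92],
    [[0.0061,0.0052,0],-6.92],
    [[0.0054,0.0059,0],-6.92],
    [[0.0046,0.0065,0],-6.92],
    [[0.0038,0.007,0],-6.92]
  ]
}}

```text
time_s: 6.55
tcp_pos: [0.4725, 0.1993, 0.0769]
ee_rot: [[0.443, -0.897, -0.002], [-0.897, -0.443, -0.002], [0.001, 0.002, -1.0]]
wrist_force: [0.4, -0.2, -0.1]
gripper_width: 0.978
gripper_force: 0.0
```

{"fn": "apply_moves", "kwargs": {
  "moves": [
    [[0.003,0.0074,0],-6.92],
    [[0.0021,0.0077,0],-6.92],
    [[0.0011,0.0079,0],-6.92],
    [[0,0.008,0],-6.92],
    [[-0.0008,0.0079,0],-6.92]
  ]
}}

```text
time_s: 6.97
tcp_pos: [0.4456, 0.1698, 0.0771]
ee_rot: [[0.874, -0.487, -0.002], [-0.487, -0.874, -0.002], [-0.001, 0.002, -1.0]]
wrist_force: [0.7, -0.4, -0.4]
gripper_width: 0.977
gripper_force: 0.0
```

{"fn": "apply_moves", "kwargs": {
  "moves": [
    [[-0.0018,0.0078,0],-6.92],
    [[-0.0027,0.0075,0],-6.92],
    [[-0.0035,0.0071,0],-6.92],
    [[0,0,0],0],
    [[0,0,0],0]
  ]
}}

```text
time_s: 7.38
tcp_pos: [0.4301, 0.1526, 0.0775]
ee_rot: [[0.988, -0.155, -0.001], [-0.155, -0.988, -0.001], [-0.001, 0.001, -1.0]]
wrist_force: [0.6, 0.1, 0.2]
gripper_width: 0.975
gripper_force: 0.0
```

```bash
python3 - <<'E'
from chk import *
chk((-.16,.005),("top",))
rows([(-.23,.002,.007,0)])
E
```

```text
t 7.3833 tcp local [-0.2296  0.0003  0.0775]
plate local [-0.1576 -0.0004  0.    ] yaw rel 0.1301148000495351 255.0156862745098
[-0.23, 0.002, 0.007] 0
   [[[-0.0004,-0.0005,0.0354],-0.06],[[-0.0005,-0.0005,0.0354],-0.06]]
```

{"fn": "apply_moves", "kwargs": {
  "moves": [
    [[0,0,0.03],0],
    [[0,0,0.025],0],
    [[0,0,0.015],0],
    [[0,0,0],0],
    [[0.008,0,0],0]
  ]
}}

```text
time_s: 7.9
tcp_pos: [0.4373, 0.1513, 0.0074]
ee_rot: [[0.988, -0.151, -0.003], [-0.151, -0.988, -0.002], [-0.002, 0.003, -1.0]]
wrist_force: [-0.5, 0.4, -0.0]
gripper_width: 0.978
gripper_force: 0.0
```

{"fn": "apply_moves", "kwargs": {
  "moves": [
    [[0.008,0,0],0],
    [[0.008,0,0],0],
    [[0.008,0,0],0],
    [[0.008,0,0],0],
    [[0.008,0,0],0]
  ]
}}

```text
time_s: 8.32
tcp_pos: [0.4789, 0.1455, 0.0087]
ee_rot: [[0.988, -0.152, 0.001], [-0.152, -0.988, 0.001], [0.001, -0.001, -1.0]]
wrist_force: [-1.8, 0.8, 1.2]
gripper_width: 0.975
gripper_force: 0.6
```

{"fn": "apply_moves", "kwargs": {
  "moves": [
    [[0.004,0,0],0],
    [[0.003,0,0],0],
    [[0.002,0,0],0],
    [[0.001,0,0],0],
    [[0,0,0],0]
  ]
}}

```text
time_s: 8.73
tcp_pos: [0.4878, 0.1441, 0.008]
ee_rot: [[0.988, -0.151, 0.0], [-0.151, -0.988, -0.0], [0.0, 0.0, -1.0]]
wrist_force: [0.7, -0.7, -0.0]
gripper_width: 0.972
gripper_force: 0.0
```

```bash
python3 - <<'E'
from chk import *
chk((-.122,.004))
E
```

```text
t 8.7333 tcp local [-0.1713  0.0006  0.008 ]
plate local [-0.1103  0.0019  0.    ] yaw rel -0.2012268983241143 1132.3725490196077
plate local [-0.1083  0.0036  0.    ] yaw rel -0.14240707585841053 572.4235294117648
plate local [-0.1134 -0.002   0.    ] yaw rel 0.12883033979195244 528.2196078431373
```

Creep on until the wrist feels the panel.

{"fn": "apply_moves", "kwargs": {
  "moves": [
    [[0.002,0,0],0],
    [[0.001,0,0],0],
    [[0.001,0,0],0],
    [[0,0,0],0]
  ]
}}

```text
time_s: 9.37
tcp_pos: [0.4917, 0.1434, 0.008]
ee_rot: [[0.988, -0.151, -0.0], [-0.151, -0.988, -0.0], [-0.0, 0.0, -1.0]]
wrist_force: [-0.7, 0.1, 0.1]
gripper_width: 0.979
gripper_force: 0.3
```

{"fn": "apply_moves", "kwargs": {
  "moves": [
    [[0.001,0,0],0],
    [[0.001,0,0],0],
    [[0.001,0,0],0],
    [[0,0,0],0]
  ]
}}

```text
time_s: 9.7
tcp_pos: [0.4941, 0.143, 0.008]
ee_rot: [[0.988, -0.152, -0.001], [-0.152, -0.988, -0.0], [-0.001, 0.0, -1.0]]
wrist_force: [-3.3, 1.4, 2.2]
gripper_width: 0.978
gripper_force: 1.8
```

{"fn": "apply_moves", "kwargs": {
  "moves": [
    [[0.001,0,0],0],
    [[0.001,0,0],0],
    [[0,0,0],0]
  ]
}}

```text
time_s: 9.95
tcp_pos: [0.4942, 0.1429, 0.0079]
ee_rot: [[0.988, -0.152, -0.004], [-0.152, -0.988, -0.001], [-0.004, 0.001, -1.0]]
wrist_force: [-10.1, 7.0, 5.3]
gripper_width: 0.979
gripper_force: 5.3
```

{"fn": "apply_moves", "kwargs": {
  "moves": [
    [[0,0,0],0],
    [[-0.005,0,0],0],
    [[-0.01,0,0],0],
    [[-0.02,0,0],0],
    [[-0.03,0,0],0]
  ]
}}

```text
time_s: 10.37
tcp_pos: [0.4337, 0.1533, 0.0081]
ee_rot: [[0.988, -0.153, 0.003], [-0.153, -0.988, 0.002], [0.003, -0.002, -1.0]]
wrist_force: [-0.1, 1.1, 0.8]
gripper_width: 0.979
gripper_force: 0.0
```

{"fn": "apply_moves", "kwargs": {
  "moves": [
    [[-0.02,0,-0.03],0],
    [[0,0,-0.035],0],
    [[0,0,-0.035],0],
    [[0,0,-0.03],0],
    [[0,0,0],0]
  ]
}}

```text
time_s: 10.78
tcp_pos: [0.416, 0.1581, 0.1442]
ee_rot: [[0.989, -0.149, 0.012], [-0.149, -0.989, 0.008], [0.011, -0.01, -1.0]]
wrist_force: [0.8, 0.8, 0.5]
gripper_width: 0.98
gripper_force: 0.0
```

```bash
python3 - <<'E'
from chk import *
chk((-.118,.004),save="pics/seat.png")
rows([(-.061,0,.16,-90),(-.061,0,.082,-90)])
E
```

```text
t 10.7833 tcp local [-0.2444  0.0036  0.1442]
plate local [-0.1129  0.0025  0.    ] yaw rel -0.04680300847855548 313.01176470588234
plate local [-0.1138  0.0029  0.    ] yaw rel -0.029236880577112545 149.0078431372549
plate local [-0.1111 -0.0021  0.    ] yaw rel 0.005908190066735264 164.00392156862745
[-0.061, 0, 0.16] -90
   [[[0.0144,-0.0,-0.0018],6.92],[[0.0143,-0.0018,-0.0018],6.92],[[0.014,-0.0035,-0.0018],6.92],[[0.0134,-0.0051,-0.0018],6.92],[[0.0127,-0.0067,-0.0018],6.92]]
   [[[0.0118,-0.0082,-0.0018],6.92],[[0.0108,-0.0095,-0.0018],6.92],[[0.0095,-0.0108,-0.0018],6.92],[[0.0082,-0.0119,-0.0018],6.92],[[0.0067,-0.0127,-0.0018],6.92]]
   [[[0.0051,-0.0135,-0.0018],6.92],[[0.0034,-0.014,-0.0018],6.92],[[0.0018,-0.0143,-0.0018],6.92]]
[-0.061, 0, 0.082] -90
   [[[-0.0,0.0,0.039],0.01],[[-0.0,0.0001,0.039],0.01]]
```

View pics/seat.png

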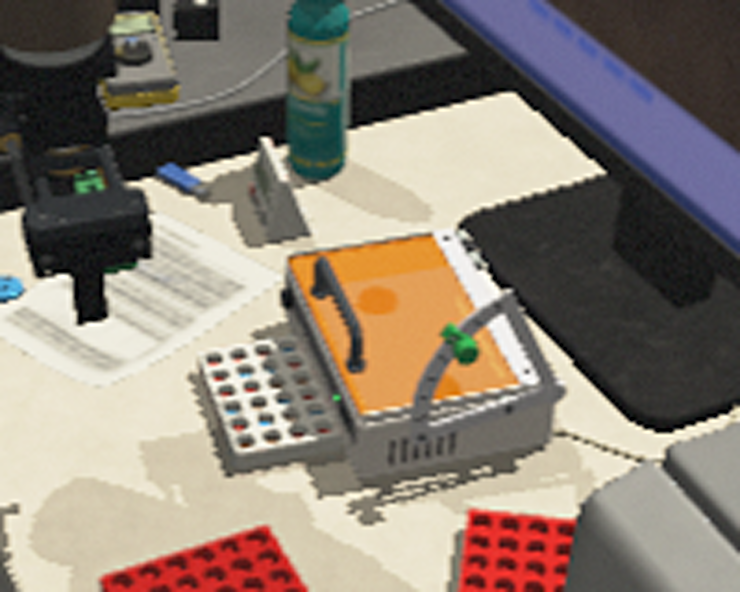

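{"fn": "apply_moves", "kwargs": {
  "moves": [
    [[0.0144,0,-0.0018],6.92],
    [[0.0143,-0.0018,-0.0018],6.92],
    [[0.014,-0.0035,-0.0018],6.92],
    [[0.0134,-0.0051,-0.0018],6.92],
    [[0.0127,-0.0067,-0.0018],6.92]
  ],
  "hand": 0.06
}}

```text
time_s: 11.5
tcp_pos: [0.4838, 0.1443, 0.1455]
ee_rot: [[0.723, -0.69, -0.003], [-0.69, -0.723, -0.002], [-0.001, 0.003, -1.0]]
wrist_force: [0.3, 0.4, 0.2]
gripper_width: 0.721
gripper_force: 0.0
```

{"fn": "apply_moves", "kwargs": {
  "moves": [
    [[0.0118,-0.0082,-0.0018],6.92],
    [[0.0108,-0.0095,-0.0018],6.92],
    [[0.0095,-0.0108,-0.0018],6.92],
    [[0.0082,-0.0119,-0.0018],6.92],
    [[0.0067,-0.0127,-0.0018],6.92]
  ]
}}

```text
time_s: 11.92
tcp_pos: [0.555, 0.1335, 0.1541]
ee_rot: [[0.203, -0.979, -0.003], [-0.979, -0.203, -0.002], [0.001, 0.003, -1.0]]
wrist_force: [0.0, 0.3, 0.1]
gripper_width: 0.694
gripper_force: 0.0
```

{"fn": "apply_moves", "kwargs": {
  "moves": [
    [[0.0051,-0.0135,0],6.92],
    [[0.0034,-0.014,0],6.92],
    [[0.0018,-0.0143,0],6.92],
    [[0,0,0],0],
    [[0,0,0],0]
  ]
}}

```text
time_s: 12.33
tcp_pos: [0.5972, 0.127, 0.1539]
ee_rot: [[-0.149, -0.989, -0.003], [-0.989, 0.149, -0.001], [0.002, 0.003, -1.0]]
wrist_force: [-0.6, -0.4, -0.5]
gripper_width: 0.694
gripper_force: 0.0
```

```bash
sed -i 's/q=np.array(\[.657,.1175/q=np.array([.660,.117/' plan.py; python3 - <<'E'
from plan import *
np.set_printoptions(precision=4,suppress=True)
s=r.sense();print(s["time_s"],s["tcp_pos"],s["joints"],W((-.061,0,.096)))
rows([(-.061,0,.081,-90)])
p=imaging.capture("side")
cv2.imwrite("pics/pre.png",cv2.resize(p["frame"][90:240,260:420],None,fx=4,fy=4,interpolation=cv2.INTER_CUBIC))
for d in models.place_of(p,"handle"): print(np.array(d["at"])*[640,400],d["confidence"],proj(p,W((-.061,0,.096))))
E
```

```text
12.3333 [0.5972 0.127  0.1539] [ 27.1751  23.8704  -7.0578  -0.018  -59.2837 -35.7631] [0.5997 0.1262 0.096 ]
[-0.061, 0, 0.081] -90
   [[[0.0002,-0.0013,0.0364],0.06],[[0.0002,-0.0013,0.0365],0.06]]
[323.072 177.2  ] 0.56 [321.5761 178.8117]
[315.072 205.6  ] 0.3 [321.5761 178.8117]
```

View pics/pre.png

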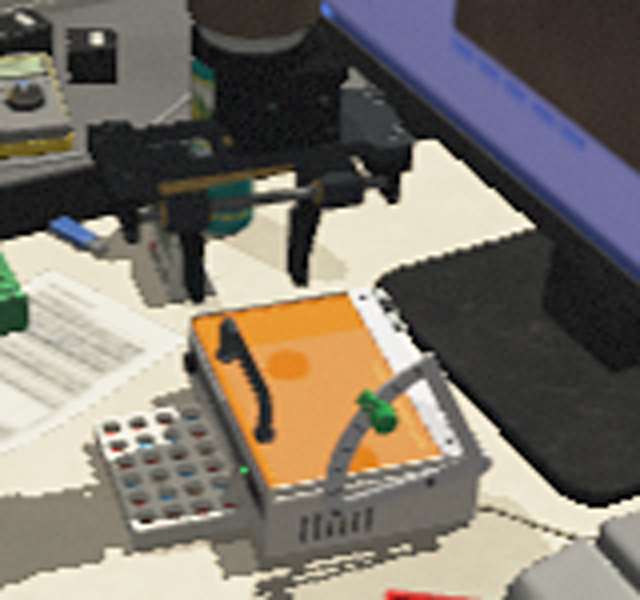

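{"fn": "apply_moves", "kwargs": {
  "moves": [
    [[0,-0.0026,0.03],0],
    [[0,0,0.025],0],
    [[0,0,0.012],0],
    [[0,0,0.006],0],
    [[0,0,0],0]
  ]
}}

```text
time_s: 12.85
tcp_pos: [0.5987, 0.1269, 0.0816]
ee_rot: [[-0.149, -0.989, -0.003], [-0.989, 0.149, -0.001], [0.002, 0.003, -1.0]]
wrist_force: [-0.3, -1.0, -0.0]
gripper_width: 0.689
gripper_force: 0.0
```

{"fn": "apply_moves", "kwargs": {
  "moves": [
    [[0,0,0],0],
    [[0,0,0],0],
    [[0,0,0],0],
    [[0,0,0],0],
    [[0,0,0],0]
  ],
  "hand": 0
}}

```text
time_s: 13.27
tcp_pos: [0.6005, 0.1273, 0.0838]
ee_rot: [[-0.151, -0.989, 0.001], [-0.989, 0.151, 0.001], [-0.001, -0.001, -1.0]]
wrist_force: [0.2, -0.8, -0.3]
gripper_width: 0.396
gripper_force: 0.0
```

{"fn": "apply_moves", "kwargs": {
  "moves": [
    [[0,0,0],0],
    [[0,0,0],0]
  ]
}}

```text
time_s: 13.43
tcp_pos: [0.6002, 0.1271, 0.0833]
ee_rot: [[-0.151, -0.989, 0.0], [-0.989, 0.151, 0.0], [-0.0, -0.0, -1.0]]
wrist_force: [-0.4, 0.6, 0.3]
gripper_width: 0.243
gripper_force: 0.0
```

{"fn": "apply_moves", "kwargs": {
  "moves": [
    [[0,0,0],0],
    [[0,0,0],0],
    [[0,0,0],0],
    [[0,0,0],0]
  ]
}}

```text
time_s: 13.77
tcp_pos: [0.598, 0.1273, 0.0829]
ee_rot: [[-0.151, -0.989, -0.004], [-0.989, 0.151, -0.0], [0.001, 0.004, -1.0]]
wrist_force: [-4.7, 1.8, 4.3]
gripper_width: 0.105
gripper_force: 30.0
```

```bash
python3 - <<'E'
import numpy as np
f=lambda a:np.array([.128-.128*np.cos(a)+.034*np.sin(a),.128*np.sin(a)+.034*(np.cos(a)-1)])
for i in range(18):
    d=f(.04*(i+1))-f(.04*i);print(round(.04*(i+1),2),[0,round(-d[0],4),round(-d[1],4)])
E
```

```text
0.04 [0, np.float64(-0.0015), np.float64(-0.0051)]
0.08 [0, np.float64(-0.0017), np.float64(-0.005)]
0.12 [0, np.float64(-0.0019), np.float64(-0.005)]
0.16 [0, np.float64(-0.0021), np.float64(-0.0049)]
0.2 [0, np.float64(-0.0023), np.float64(-0.0048)]
0.24 [0, np.float64(-0.0024), np.float64(-0.0047)]
0.28 [0, np.float64(-0.0026), np.float64(-0.0046)]
0.32 [0, np.float64(-0.0028), np.float64(-0.0045)]
0.36 [0, np.float64(-0.003), np.float64(-0.0044)]
0.4 [0, np.float64(-0.0032), np.float64(-0.0043)]
0.44 [0, np.float64(-0.0033), np.float64(-0.0041)]
0.48 [0, np.float64(-0.0035), np.float64(-0.004)]
0.52 [0, np.float64(-0.0036), np.float64(-0.0038)]
0.56 [0, np.float64(-0.0038), np.float64(-0.0037)]
0.6 [0, np.float64(-0.0039), np.float64(-0.0035)]
0.64 [0, np.float64(-0.0041), np.float64(-0.0034)]
0.68 [0, np.float64(-0.0042), np.float64(-0.0032)]
0.72 [0, np.float64(-0.0043), np.float64(-0.003)]
```

{"fn": "apply_moves", "kwargs": {
  "moves": [
    [[0,-0.0015,-0.0051],0],
    [[0,-0.0017,-0.005],0],
    [[0,-0.0019,-0.005],0],
    [[0,-0.0021,-0.0049],0],
    [[0,-0.0023,-0.0048],0]
  ]
}}

```text
time_s: 14.18
tcp_pos: [0.6058, 0.126, 0.1055]
ee_rot: [[-0.152, -0.988, -0.009], [-0.988, 0.152, -0.0], [0.002, 0.009, -1.0]]
wrist_force: [-7.0, 4.1, -4.3]
gripper_width: 0.099
gripper_force: 30.0
```

{"fn": "apply_moves", "kwargs": {
  "moves": [
    [[0,-0.0024,-0.0047],0],
    [[0,-0.0026,-0.0046],0],
    [[0,-0.0028,-0.0045],0],
    [[0,-0.003,-0.0044],0],
    [[0,0,0],0]
  ]
}}

```text
time_s: 14.6
tcp_pos: [0.6158, 0.1244, 0.1243]
ee_rot: [[-0.152, -0.988, -0.011], [-0.988, 0.152, -0.0], [0.002, 0.011, -1.0]]
wrist_force: [-9.9, 5.4, -2.3]
gripper_width: 0.1
gripper_force: 30.0
```

{"fn": "apply_moves", "kwargs": {
  "moves": [
    [[0,-0.0032,-0.0043],0],
    [[0,-0.0033,-0.0041],0],
    [[0,-0.0035,-0.004],0],
    [[0,-0.0036,-0.0038],0],
    [[0,0,0],0]
  ]
}}

```text
time_s: 15.02
tcp_pos: [0.6282, 0.1225, 0.1409]
ee_rot: [[-0.151, -0.988, -0.013], [-0.988, 0.152, -0.001], [0.003, 0.013, -1.0]]
wrist_force: [-13.9, 5.8, 2.2]
gripper_width: 0.105
gripper_force: 30.0
```

```bash
python3 - <<'E'
from plan import *
np.set_printoptions(precision=4,suppress=True)
s=r.sense();print(s["time_s"],s["tcp_pos"],s["wrist_force"])
ps=[imaging.capture(n) for n in("side","top")]
f=cv2.resize(ps[0]["frame"][110:250,290:430],None,fx=4.2,fy=4.2,interpolation=cv2.INTER_CUBIC)
for nm,yy in (("screen_edge",-.098),("index_mark",-.107)):
    for p in ps:
        for d in models.place_of(p,nm):
            u=np.array(d["at"])*[640,400]
            F=lambda a:proj(p,W([.067-.1*np.cos(a[0]),yy,.062+.1*np.sin(a[0])]))-u
            o=least_squares(F,[.6]);print(nm,d["confidence"],u,o.x,o.fun)
cv2.imwrite("pics/mid.png",f)
E
```

```text
15.0167 [0.6282 0.1225 0.1409] [-13.8588   5.8046   2.2032]
screen_edge 0.67 [346.688 190.52 ] [0.5603] [2.9209 2.1478]
screen_edge 0.68 [322.496 174.8  ] [0.4873] [3.213  0.3708]
index_mark 0.49 [351.296 190.6  ] [0.6536] [1.7248 1.4896]
index_mark 0.6 [326.72 174.08] [0.5467] [2.0556 0.2608]
```

View pics/mid.png

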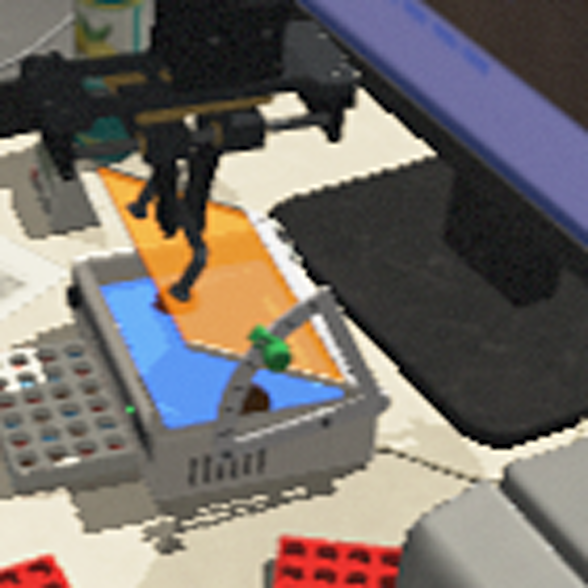

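```bash
python3 - <<'E'
from plan import *
np.set_printoptions(precision=4,suppress=True)
ps=[imaging.capture(n) for n in("side","top")]
# green pixels: fit clamp angle using hull of block + screw
def at(a,l): # l: radial(from hinge), y, normal
    return W([.067-l[0]*np.cos(a)+l[2]*np.sin(a),l[1],.062+l[0]*np.sin(a)+l[2]*np.cos(a)])
for p,n in zip(ps,"st"):
    hsv=cv2.cvtColor(p["frame"],cv2.COLOR_BGR2HSV);m=cv2.inRange(hsv,(45,110,40),(85,255,255))
    k,L,st,ce=cv2.connectedComponentsWithStats(m);e=proj(p,at(.6,(.1,-.112,0)))
    j=min([j for j in range(1,k) if st[j,4]>10],key=lambda j:np.hypot(*(ce[j]-e)))
    print(n,"green",ce[j],st[j])
    for a in (.5,.55,.6,.65,.7): print("  ",a,"block",proj(p,at(a,(.1,-.107,0))),"screw end",proj(p,at(a,(.1,-.1255,0))))
p=ps[0];x,y,S=322,168,10
f=cv2.resize(p["frame"][y:y+56,x:x+76],None,fx=S,fy=S,interpolation=cv2.INTER_CUBIC)
for a,c in ((.45,(255,0,0)),(.5,(255,0,255)),(.55,(0,0,0))):
    uv=np.array([proj(p,at(a,(l,-.097,0))) for l in (.005,.14)]);uv=((uv-[x,y]+.5)*S).astype(int)
    cv2.line(f,tuple(map(int,uv[0])),tuple(map(int,uv[1])),c,1,cv2.LINE_AA)
for a,c in ((.55,(0,0,255)),(.6,(255,255,255)),(.65,(0,255,255))):
    uv=(np.array([proj(p,at(a,(.1,yy,0))) for yy in (-.107,-.1255)])-[x,y]+.5)*S
    cv2.line(f,tuple(map(int,uv[0])),tuple(map(int,uv[1])),c,1,cv2.LINE_AA)
cv2.imwrite("pics/ang.png",f)
E
```

```text
s green [354.625  192.8333] [350 188   9  10  48]
   0.5 block [349.5409 196.6661] screw end [352.0452 201.2287]
   0.55 block [350.5905 195.1533] screw end [353.1119 199.7073]
   0.6 block [351.7214 193.6612] screw end [354.2606 198.2062]
   0.65 block [352.9309 192.194 ] screw end [355.4887 196.7298]
   0.7 block [354.2159 190.7561] screw end [356.7929 195.2824]
t green [328.2105 172.4211] [327 169   4   7  19]
   0.5 block [328.6548 175.2926] screw end [334.6533 176.0537]
   0.55 block [328.7843 174.2722] screw end [334.8046 175.0359]
   0.6 block [328.9226 173.1822] screw end [334.9641 173.9483]
   0.65 block [329.0696 172.0251] screw end [335.1316 172.7935]
   0.7 block [329.2249 170.8035] screw end [335.3066 171.5741]
```

View pics/ang.png

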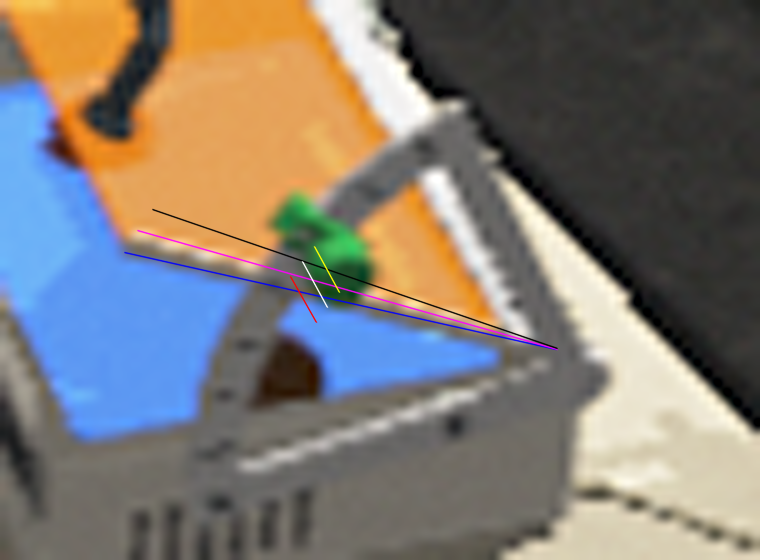

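{"fn": "apply_moves", "kwargs": {
  "moves": [
    [[0,-0.0025,-0.0037],0],
    [[0,-0.0032,-0.0035],0],
    [[0,0,0],0],
    [[0,0,0],0]
  ]
}}

```text
time_s: 15.75
tcp_pos: [0.6343, 0.1216, 0.1475]
ee_rot: [[-0.151, -0.988, -0.012], [-0.988, 0.151, -0.001], [0.002, 0.012, -1.0]]
wrist_force: [-11.1, 4.1, 0.1]
gripper_width: 0.101
gripper_force: 30.0
```

```bash
cat > ang.py <<'E'
from plan import *
np.set_printoptions(precision=4,suppress=True)
def at(a,l,w=W): return w([.067-l[0]*np.cos(a)+l[2]*np.sin(a),l[1],.062+l[0]*np.sin(a)+l[2]*np.cos(a)])
s=r.sense();t=s["tcp_pos"];d=Rz(q[2]).T@(t-[.598,.1273,.0829]);c=np.hypot(d[0],d[2])
A=2*np.arcsin(c/2/np.hypot(.128,.034));print("t",s["time_s"],"tcp",t,"F",s["wrist_force"],"angle by chord",A)
ps={n:imaging.capture(n) for n in("side","top")}
def hull(P):
    m=np.zeros((400*8,640*8),np.uint8);cv2.fillConvexPoly(m,cv2.convexHull(np.round((np.array(P)+.5)*8).astype(np.int32)),1);return m
def clamp(p,a):
    m=hull([proj(p,at(a,(x,y,z))) for x in(.088,.112) for y in(-.1015,-.1125) for z in(-.006,.006)])
    m|=hull([proj(p,at(a,(.1+.004*np.cos(k),y,.004*np.sin(k)))) for k in np.linspace(0,6.28,12) for y in(-.1125,-.1255)])
    ys,xs=np.nonzero(m);return np.array([xs.mean(),ys.mean(),xs.min(),xs.max(),ys.min(),ys.max()])/8-.5
for n,p in ps.items():
    hsv=cv2.cvtColor(p["frame"],cv2.COLOR_BGR2HSV);g=cv2.inRange(hsv,(40,80,30),(90,255,255))
    k,L,st,ce=cv2.connectedComponentsWithStats(g);e=proj(p,at(.6,(.1,-.112,0)))
    j=min([j for j in range(1,k) if st[j,4]>10],key=lambda j:np.hypot(*(ce[j]-e)))
    ys,xs=np.nonzero(L==j);print(n,"green c",ce[j],"bbox",xs.min(),xs.max(),ys.min(),ys.max(),len(xs))
    for a in (.55,.6,.65,.7,.75): print("  model",a,clamp(p,a))
p=ps["side"]; f=p["frame"]
cv2.imwrite("pics/s_%d.png"%(1000*A),f);cv2.imwrite("pics/t_%d.png"%(1000*A),ps["top"]["frame"])
hsv=cv2.cvtColor(f,cv2.COLOR_BGR2HSV);
# screen edge under-side boundary vs blue: rows per column
for u in range(332,374,3):
    col=hsv[170:215,u];print(u," ".join(f"{h}/{s_}/{v}" for h,s_,v in col[8:36:1]) if 0 else "", "pred edge top/bot for A:",end=" ")
    # profile: last orange row going down from row 175
    o=[i+170 for i,(h,s_,v) in enumerate(col) if 8<=h<=24 and s_>110]; b=[i+170 for i,(h,s_,v) in enumerate(col) if 95<=h<=125 and s_>110]
    print(max(o) if o else None, min(b) if b else None)
for a in (A-.05,A,A+.05): print("pred line",a,[(proj(p,at(a,(l,-.097,0))),) for l in(.06,.1,.14)])
E
python3 ang.py
```

```text
t 15.75 tcp [0.6343 0.1216 0.1475] F [-11.1012   4.1182   0.0519] angle by chord 0.5686755823765469
side green c [354.5439 192.7719] bbox 350 358 188 197 57
  model 0.55 [350.7706 195.5189 344.875  356.375  190.75   201.    ]
  model 0.6 [351.8706 194.0336 346.     357.5    189.125  199.5   ]
  model 0.65 [353.0997 192.5356 347.25   358.625  187.5    198.    ]
  model 0.7 [354.3707 191.069  348.625  359.875  185.875  196.5   ]
  model 0.75 [355.6956 189.6754 350.     361.125  184.375  195.125 ]
top green c [328.3043 172.2609] bbox 327 330 169 175 23
  model 0.55 [329.8397 174.3788 326.5    335.     169.75   178.75  ]
  model 0.6 [329.9878 173.3122 326.625  335.125  168.75   177.625 ]
  model 0.65 [330.1351 172.1672 326.75   335.25   167.625  176.375 ]
  model 0.7 [330.3279 170.9637 326.875  335.5    166.5    175.125 ]
  model 0.75 [330.5296 169.6841 327.     335.625  165.375  173.75  ]
332  pred edge top/bot for A: 182 185
335  pred edge top/bot for A: 186 189
338  pred edge top/bot for A: 187 191
341  pred edge top/bot for A: 189 192
344  pred edge top/bot for A: 190 193
347  pred edge top/bot for A: 191 194
350  pred edge top/bot for A: 207 199
353  pred edge top/bot for A: 207 197
356  pred edge top/bot for A: 184 198
359  pred edge top/bot for A: 195 198
362  pred edge top/bot for A: 196 199
365  pred edge top/bot for A: 197 177
368  pred edge top/bot for A: 198 201
371  pred edge top/bot for A: 199 203
pred line 0.5186755823765469 [(array([360.9477, 197.4308]),), (array([348.59  , 193.6777]),), (array([335.7883, 189.7898]),)]
pred line 0.5686755823765469 [(array([361.5925, 196.5507]),), (array([349.6611, 192.1769]),), (array([337.2815, 187.6387]),)]
pred line 0.618675582376547 [(array([362.2826, 195.6849]),), (array([350.8121, 190.6984]),), (array([338.8931, 185.5169]),)]
```

{"fn": "apply_moves", "kwargs": {
  "moves": [
    [[0,-0.0034,-0.0036],0],
    [[0,-0.0035,-0.0035],0],
    [[0,-0.0036,-0.0034],0],
    [[0,0,0],0],
    [[0,0,0],0]
  ]
}}

```text
time_s: 16.27
tcp_pos: [0.6453, 0.1199, 0.1576]
ee_rot: [[-0.151, -0.988, -0.011], [-0.988, 0.151, -0.001], [0.002, 0.011, -1.0]]
wrist_force: [-8.7, 4.8, -2.2]
gripper_width: 0.103
gripper_force: 30.0
```

```bash
cat >> ang.py <<'E'
out=[]
for n,(x,y,w,h) in {"side":(330,172,48,40),"top":(308,152,32,40)}.items():
    p=ps[n];S=10
    raw=cv2.resize(p["frame"][y:y+h,x:x+w],None,fx=S,fy=S,interpolation=cv2.INTER_CUBIC);
    if n=="side":
        for a,c in ((A,(255,0,255)),(A+.08,(0,0,0))):
            uv=(np.array([proj(p,at(a,(l,-.107,0))) for l in (.005,.14)])-[x,y]+.5)*S
            cv2.line(raw,tuple(map(int,uv[0])),tuple(map(int,uv[1])),c,1,cv2.LINE_AA)
    else:
        for a,c in ((A,(255,0,255)),(A+.08,(0,0,0))):
            uv=(np.array([proj(p,at(a,(l,yy,0))) for l,yy in ((.14,-.06),(.14,-.097),(.112,-.1015),(.112,-.1125),(.088,-.1125),(.088,-.1015),(.112,-.1015))])-[x,y]+.5)*S
            cv2.polylines(raw,[uv.astype(int).reshape(-1,1,2)],False,c,1,cv2.LINE_AA)
    out.append(raw)
cv2.imwrite("pics/cmp.png",np.hstack(out))
E
python3 ang.py
```

```text
t 16.2667 tcp [0.6453 0.1199 0.1576] F [-8.7042  4.8404 -2.2231] angle by chord 0.6830749821849501
side green c [354.5357 192.6964] bbox 349 359 188 197 56
  model 0.55 [350.7706 195.5189 344.875  356.375  190.75   201.    ]
  model 0.6 [351.8706 194.0336 346.     357.5    189.125  199.5   ]
  model 0.65 [353.0997 192.5356 347.25   358.625  187.5    198.    ]
  model 0.7 [354.3707 191.069  348.625  359.875  185.875  196.5   ]
  model 0.75 [355.6956 189.6754 350.     361.125  184.375  195.125 ]
top green c [328.3043 172.2609] bbox 327 330 169 175 23
  model 0.55 [329.8397 174.3788 326.5    335.     169.75   178.75  ]
  model 0.6 [329.9878 173.3122 326.625  335.125  168.75   177.625 ]
  model 0.65 [330.1351 172.1672 326.75   335.25   167.625  176.375 ]
  model 0.7 [330.3279 170.9637 326.875  335.5    166.5    175.125 ]
  model 0.75 [330.5296 169.6841 327.     335.625  165.375  173.75  ]
332  pred edge top/bot for A: 171 175
335  pred edge top/bot for A: 175 177
338  pred edge top/bot for A: 181 183
341  pred edge top/bot for A: 183 186
344  pred edge top/bot for A: 184 188
347  pred edge top/bot for A: 186 189
350  pred edge top/bot for A: 207 191
353  pred edge top/bot for A: 207 197
356  pred edge top/bot for A: 184 198
359  pred edge top/bot for A: 192 196
362  pred edge top/bot for A: 194 197
365  pred edge top/bot for A: 195 177
368  pred edge top/bot for A: 197 200
371  pred edge top/bot for A: 198 203
pred line 0.6330749821849501 [(array([362.4895, 195.4386]),), (array([351.1581, 190.2774]),), (array([339.3787, 184.9122]),)]
pred line 0.6830749821849501 [(array([363.2354, 194.5946]),), (array([352.4079, 188.8342]),), (array([341.1369, 182.838 ]),)]
pred line 0.7330749821849502 [(array([364.0226, 193.7703]),), (array([353.7307, 187.4233]),), (array([343.0039, 180.808 ]),)]
```

View pics/cmp.png

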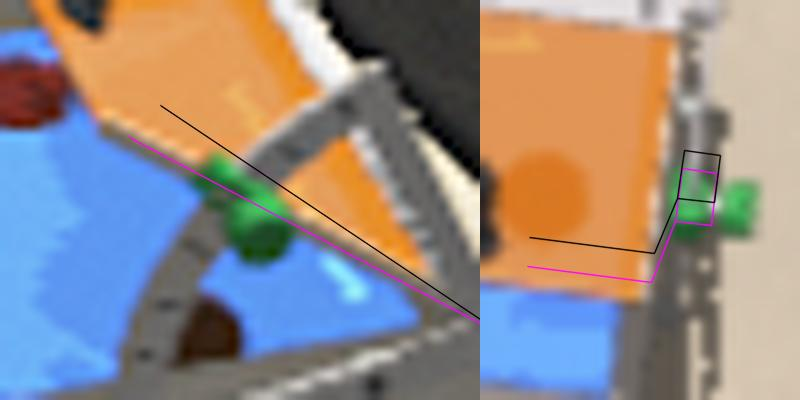

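{"fn": "apply_moves", "kwargs": {
  "moves": [
    [[0,-0.0022,-0.002],0],
    [[0,0,0],0],
    [[0,0,0],0],
    [[0,0,0],0],
    [[0,0,0],0]
  ]
}}

```text
time_s: 16.78
tcp_pos: [0.6474, 0.1195, 0.1593]
ee_rot: [[-0.151, -0.988, -0.011], [-0.988, 0.151, -0.001], [0.002, 0.011, -1.0]]
wrist_force: [-8.7, 4.2, -2.6]
gripper_width: 0.103
gripper_force: 30.0
```

{"fn": "apply_moves", "kwargs": {
  "moves": [
    [[0,0,0],0],
    [[0,0,0],0],
    [[0,0,0],0],
    [[0,0,0],0],
    [[0,0,0],0]
  ]
}}

```text
time_s: 17.2
tcp_pos: [0.6474, 0.1196, 0.1593]
ee_rot: [[-0.151, -0.988, -0.011], [-0.988, 0.151, -0.001], [0.002, 0.011, -1.0]]
wrist_force: [-7.7, 3.6, -2.9]
gripper_width: 0.107
gripper_force: 30.0
```

```bash
python3 ang.py | head -1; python3 - <<'E'
from chk import *
ps=[imaging.capture(n) for n in("side","top")]
X={}
for nm in("screen_edge","index_mark"):
    us=[np.array(models.place_of(p,nm)[0]["at"])*[640,400] for p in ps]
    X[nm]=Rz(q[2]).T@(tri(ps,us)-[q[0],q[1],0]);x=X[nm];print(nm,us,x,np.arctan2(x[2]-.062,.067-x[0]))
    for p,u in zip(ps,us):
        o=least_squares(lambda a:proj(p,W([.067-.1*np.cos(a[0]),-.098 if nm[0]=="s" else -.107,.062+.1*np.sin(a[0])]))-u,[.6]);print(o.x,o.fun)
chk((-.118,.003),("side",))
E
```

```text
t 17.2 tcp [0.6474 0.1196 0.1593] F [-7.7387  3.6165 -2.8619] angle by chord 0.7040057502460028
screen_edge [array([352.704, 188.12 ]), array([324.8 , 170.32])] [-0.009  -0.0937  0.1245] 0.6880054864556944
[0.704] [0.3848 0.3587]
[0.6974] [1.4594 0.1744]
index_mark [array([354.304, 191.52 ]), array([327.488, 171.6  ])] [-0.0095 -0.1026  0.1203] 0.6515169424340556
[0.687] [-0.4303 -0.3919]
[0.6592] [1.6096 0.2045]
t 17.6 tcp local [-0.0129  0.0006  0.1593]
plate local [-0.1159  0.0056  0.    ] yaw rel -0.07649889915313976 168.01176470588234
```

```bash
python3 -c "
from station import r
print(r.finish_job())"
```

```text
the job is handed in; nothing more can be done
None
```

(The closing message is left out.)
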